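Weigh bench-block boxes by feel and sort steel from nylon

ROBOT

A 6-joint arm with a two-finger parallel gripper is mounted at the origin on the work surface. World frame = base frame: x ahead of the robot, y to its left, z up, the work surface at z = 0. Lengths are in m, angles in rad, forces in N, time in s.
With the tool pointing down it reaches from about 0.35 to 0.975 m from the base axis. Payload 4.9 kg.
Tool frame: the origin (TCP) lies at the very end of the fingers, on their centre line; the grasp point (between the pads) lies 19 mm behind it; z points along the fingers, x is the direction in which the jaws open and shut, and the axes are right-handed (so a half turn about z gives the same grasp; the last joint's range is limited). The gripper opens to 85 mm and grips with 20 to 120 N. Pads are 22 mm wide; open, the fingers measure 114 mm over their backs; the gripper's body (76 mm by 85 mm) begins 54 mm behind the grasp point. The pads swing forward as they close: fully open they stand 13 mm farther back than shut.
Start: joints at [1.099, 0.053, 1.613, -0, 1.476, -0.119], TCP at [0.216, 0.586, 0.231] pointing down, gripper open.
Joint ranges: [-3.01, 3.01], [-1.01, 2.22], [0.06, 2.58], [-1.02, 4.17], [0.09, 2.62], [-3.14, 3.14]. Speed limits (rad/s): [2.57, 2.57, 3.14, 3.14, 3.14, 3.14].

INTERFACE

Orientations are given as a rotation vector (axis times angle).
In Python, from station import ctrl, get_image, calibration, job gives the robot as it stands.
- The arm moves only by the tool jog_arm, never from a script. Its argument "deltas" is a list of rows, each a list of 3 entries, a list of its own where there are three numbers: the turn, a rotation vector about the tool's x, y, z in degrees, then the shift along the tool's x, y, z in m, then the finger opening in m, from 0 to 0.0854. In form: [[[ax, ay, az], [tx, ty, tz], gripper], ...]. A call has 1 to 12 rows; each row is the pose to reach, as a shift and turn from the pose commanded when the call began, along the tool's axes at that moment; what a row does not reach only later rows make up. A row lasts 1/12 s, in which the tool goes at most 41.7 mm and 7.16 degrees, less where a joint would pass 70% of its speed; a pose out of reach is approached as far as the arm can. A call with a gripper value outside its range is refused whole. The fingers move at their own pace and stop on an object; "squeeze" is the grip in N (left out, the last holds). Time passes only in rows, so rows that repeat a pose let the fingers close. It gives the time, the measured TCP pose, the force and the opening at its end, in the units of the state.
- ctrl.get_obs(): the state, without advancing time (a new reading comes with each control period).
- get_image(name): name is "scene" or "top" or "wrist"; returns the picture (384x512x3 uint8, red, green, blue); there is no depth.
- calibration(name): a dict with "mtx" (3x3 intrinsics, pixels), "k1" (the pictures are not rectified: a ray, as slopes to the right and down, at radius r is drawn at 1 + k1 r^2 times it, then the intrinsics apply), "origin" and "rotation" of the camera in the world; the wrist camera has in their place "tool_from_camera" (4x4, takes a point from camera to tool coordinates, whose origin is the TCP and whose axes are the tool frame's). Camera axes: x right, y up, looking along -z (the intrinsics and any distortion apply to the point x, -y, -z); pixel columns grow to the right and rows downward; lengths in m; the calibration is good to about 2 mm. A picture is of the moment at which its call begins: read the wrist's pose just before it. calibration takes no time and is no camera call.
- job.finish_job(): hands the job in, once; it reports no verdict.
The state is a dict: "t": time; "q": joint angles; "dq": joint speeds; "effort": joint torques, N m; "tool_pos": TCP position; "tool_rot": TCP orientation; "contact_force": force on the tool from outside, world axes, zero at the start; "wrist_torque": the same for the moment, N m; "opening": finger opening in m.
Only numpy, scipy, OpenCV 4.12 (cv2) and the standard library are available. Lean on these libraries where they do the work, as an engineer would, in place of code of your own. Each camera call takes 0.05 s, during which the arm holds its last target.

TASK

The three shut boxes in the rack each hold a bench block, steel or nylon, and look the same: working along from the robot's left to its right, lift the handle end of each box slightly, its far end still resting on the rack, to feel whether it is heavy (steel) or light (nylon). Push every heavy box fully home against the back stop of its lane, and draw every light one straight out towards the robot onto the ledge until it is clear of the dividers, without pulling it over the front edge. Slide the boxes gently, never lifting one clear of the rack, ramming it or tipping it steeply, then let go, and leave the other things on the bench alone.

Things in the scene. Friction and masses are not known exactly. Their poses are not given: they have to be found in the camera images.
- rack: Low plywood stock rack fixed to the bench. Origin: centre of its underside; x from the open front ledge (robot's side) to the back stop, y to the robot's left, z up. Base board 280 (x) x 332 (y) x 12 mm thick: boxes stand at z = 12 mm. The boxes start part-way in its three lanes, 45 to 75 mm short of the stop.
- rack_stop (a point): Middle of the back stop's front face, at board level: rack x = 128, y = 0, z = 12 mm. The stop is 62 mm tall and runs across all lanes. Four dividers, 14 mm thick, 30 mm tall, run from it 115 mm towards the robot, centred at y = -159, -53, 53, 159 mm: three lanes 92 mm wide, centred at y = 106, 0, -106 mm. A box standing home has its centre at rack x = 74 mm.
- rack_edge (a point): Middle of the rack's front edge, on the board's top: rack x = -140, y = 0, z = 12 mm. The open flat ledge reaches from here 153 mm (x) to the near ends of the dividers at rack x = 13 mm. A box on the ledge is clear of dividers and edge when its centre is between rack x = -86 and -41 mm.
- box_left_center (a point): Centre (half-way up) of the shut grey box in the lane at the robot's left (+y of the rack): 108 (x) x 84 (y) x 46 mm tall; x axis from its handle end to the back stop. Hidden inside, over its middle, is a steel block (box 0.80 to 0.96 kg in all) or a nylon one (0.22 to 0.27 kg). The boxes look alike; at least one holds each kind.
- box_left_handle (a point): Middle of the wire handle on that box's near end: a black tube grip 12 mm thick, 50 mm long, level along the box's y, that turns freely on the wire; 36 mm out from the end face (30 mm clear), 30 mm above the underside, 90 mm (x) from the centre. Pinch it from above, fingers closing along x. Raised, the box tips on its far bottom edge: the grip carries 3 to 4.5 N (steel) or 0.8 to 1.6 N (nylon).
- box_middle_center (a point): Centre (half-way up) of the shut grey box in the middle lane: 108 (x) x 84 (y) x 46 mm tall; x axis from its handle end to the back stop. Hidden inside, over its middle, is a steel block (box 0.80 to 0.96 kg in all) or a nylon one (0.22 to 0.27 kg). The boxes look alike; at least one holds each kind.
- box_middle_handle (a point): Middle of the wire handle on that box's near end: a black tube grip 12 mm thick, 50 mm long, level along the box's y, that turns freely on the wire; 36 mm out from the end face (30 mm clear), 30 mm above the underside, 90 mm (x) from the centre. Pinch it from above, fingers closing along x. Raised, the box tips on its far bottom edge: the grip carries 3 to 4.5 N (steel) or 0.8 to 1.6 N (nylon).
- box_right_center (a point): Centre (half-way up) of the shut grey box in the lane at the robot's right (-y of the rack): 108 (x) x 84 (y) x 46 mm tall; x axis from its handle end to the back stop. Hidden inside, over its middle, is a steel block (box 0.80 to 0.96 kg in all) or a nylon one (0.22 to 0.27 kg). The boxes look alike; at least one holds each kind.
- box_right_handle (a point): Middle of the wire handle on that box's near end: a black tube grip 12 mm thick, 50 mm long, level along the box's y, that turns freely on the wire; 36 mm out from the end face (30 mm clear), 30 mm above the underside, 90 mm (x) from the centre. Pinch it from above, fingers closing along x. Raised, the box tips on its far bottom edge: the grip carries 3 to 4.5 N (steel) or 0.8 to 1.6 N (nylon).
- unit: Bystander: black micromotor control unit with a handpiece cradle, 130 x 150 mm, 130 mm tall, fixed; origin at the centre of its underside.
- tin_a: Bystander: small open aluminium tin, 85 x 65 x 32 mm, loose; origin at the centre of its underside.
- tin_b: Bystander: a second tin like tin_a.
- jar: Bystander: amber glass jar, 56 mm across, 55 mm tall, loose; origin at the centre of its underside.
Things that resemble listed ones, but are neither listed nor needed, are in the scene too. What is shaped like the part that bears box_middle_center but yellow is not meant.

How it is judged:
By the outcome, as a careful person would: the job done as asked, in the order asked, and still so for the second after the job is handed in, with the robot touching nothing.
It also fails if it takes over 72 s, if anything falls off the work surface, if the arm or the gripper's body presses on something with over 40 N, if the wrist force passes 120 N, or if a joint passes its speed limit or range.

## Working session

There is one attempt and no reset: what is moved stays moved. The work goes in short steps, Python scripts to look and compute and a tool call to move; the robot and the scene stay as the last step left them, time stands still between calls to the robot, and variables do not carry over. Pictures are saved under pics/ and viewed, and the job is handed in when it is done.

Besides the shell and the picture viewer there is one more tool, called after "Emit:" as name([rows], argument=value, ...), one row to a line, values as JSON. jog_arm: Moves the arm, as the interface text tells. Its arguments: {"type":"object","properties":{"deltas":{"type":"array","items":{"type":"array"}},"squeeze":{"type":"number"}},"required":["deltas"]}

```bash
mkdir -p pics; ls; python3 - <<'E'
from station import ctrl,get_image,calibration,job
import cv2
print(ctrl.get_obs())
for n in("scene","top"):
    cv2.imwrite(f"pics/{n}0.png",get_image(n)[:,:,::-1]); print(n,calibration(n))
print(calibration("wrist"))
E
```

```text
pics
{'t': 0.0, 'q': array([ 1.09901114e+00,  5.33735052e-02,  1.61430024e+00,  5.00138911e-06,
        1.47602153e+00, -1.18964307e-01]), 'dq': array([ 2.71090023e-03, -2.45781475e-03,  8.63269236e-04,  1.63814780e-03,
       -3.67868007e-05,  1.81873206e-03]), 'effort': array([ 1.06839427e-03, -3.93669176e+01, -3.70178568e+01, -3.08228289e-05,
        7.05790822e-03, -6.82876518e-06]), 'tool_pos': array([0.21565467, 0.58594272, 0.23004899]), 'tool_rot': array([ 2.57601192,  1.7965437 , -0.0029169 ]), 'contact_force': array([-0.76646036,  0.22603586,  0.75503668]), 'wrist_torque': array([ 0.04470016, -0.02181925,  0.00127488]), 'opening': 0.08514095323133}
scene {'mtx': array([[469.35357034,   0.        , 255.92646351],
       [  0.        , 469.35357034, 190.64721881],
       [  0.        ,   0.        ,   1.        ]]), 'k1': 0.003764982479670118, 'origin': array([1.25020837, 0.72781592, 0.99683089]), 'rotation': array([0.36652967, 0.98066134, 2.23463396])}
top {'mtx': array([[395.23823227,   0.        , 251.37475057],
       [  0.        , 395.23823227, 196.22051019],
       [  0.        ,   0.        ,   1.        ]]), 'k1': -0.10060906479203208, 'origin': array([ 0.46449634, -0.03956631,  1.03137661]), 'rotation': array([ 0.08168253, -0.04417413, -1.57177554])}
{'mtx': array([[276.44550291,   0.        , 259.77125995],
       [  0.        , 276.44550291, 185.84932059],
       [  0.        ,   0.        ,   1.        ]]), 'k1': -0.04969467138528378, 'tool_from_camera': array([[ 9.99998748e-01,  1.57257488e-03, -1.76273076e-04,
         4.94082615e-04],
       [ 1.44049208e-03, -9.50750715e-01, -3.09953228e-01,
        -7.87274443e-02],
       [-6.55016412e-04,  3.09952586e-01, -9.50751790e-01,
        -1.43908246e-01],
       [ 0.00000000e+00,  0.00000000e+00,  0.00000000e+00,
         1.00000000e+00]])}
```

View pics/top0.png

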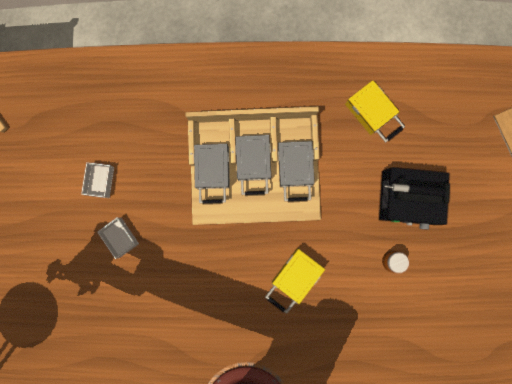

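View pics/scene0.png

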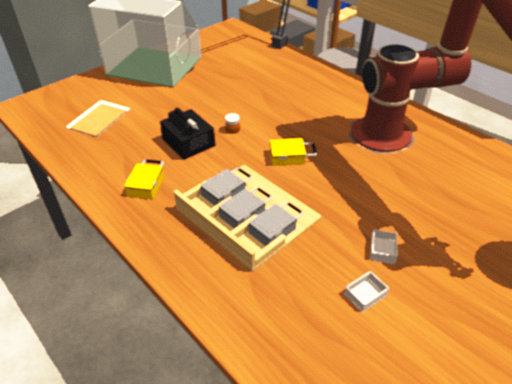

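The top view shows the rack at columns 187-320 and rows 107-223, with three grey boxes whose handles point down, towards the robot. The yellow boxes are decoys. I'll enlarge it.

```bash
python3 - <<'E'
import cv2
a=cv2.imread("pics/top0.png")[95:235,180:330]
cv2.imwrite("pics/crop0.png",cv2.resize(a,None,fx=5,fy=4.28,interpolation=cv2.INTER_CUBIC)[:600])
b=cv2.resize(a,(600,560),interpolation=cv2.INTER_CUBIC)
for i in range(0,150,10): cv2.putText(b,str(180+i),(i*4,8),0,.3,(255,255,255));cv2.line(b,(i*4,0),(i*4,4),(0,0,255))
for i in range(0,140,10): cv2.putText(b,str(95+i),(0,i*4+3),0,.3,(255,255,255))
cv2.imwrite("pics/crop0.png",b)
E
cat > h.py <<'E'
import numpy as np,cv2
from scipy.spatial.transform import Rotation as R
from scipy.optimize import least_squares
from station import ctrl,get_image,calibration,job
def ray(n,uv,T=None):
    c=calibration(n);K=c['mtx'];k=c['k1']
    d=np.array([(uv[0]-K[0,2])/K[0,0],(uv[1]-K[1,2])/K[1,1]]);s=d.copy()
    for _ in range(20): s=d/(1+k*(s@s))
    v=np.array([s[0],-s[1],-1])
    if n=='wrist':
        M=T@c['tool_from_camera'];return M[:3,3],M[:3,:3]@v
    return np.array(c['origin']),R.from_rotvec(c['rotation']).apply(v)
def atz(n,uv,z,T=None):
    o,v=ray(n,uv,T);return o+v*(z-o[2])/v[2]
def proj(n,P,T=None):
    c=calibration(n);K=c['mtx'];k=c['k1']
    if n=='wrist': M=T@c['tool_from_camera'];o=M[:3,3];Rm=M[:3,:3]
    else: o=c['origin'];Rm=R.from_rotvec(c['rotation']).as_matrix()
    p=(np.atleast_2d(P)-o)@Rm
    s=np.c_[p[:,0],-p[:,1]]/(-p[:,2:]);s=s*(1+k*(s**2).sum(1,keepdims=True))
    return s*[K[0,0],K[1,1]]+K[:2,2]
def pose(o=None):
    o=o or ctrl.get_obs();T=np.eye(4);T[:3,:3]=R.from_rotvec(o['tool_rot']).as_matrix();T[:3,3]=o['tool_pos'];return T
E
```

```text
(no output)
```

View pics/crop0.png

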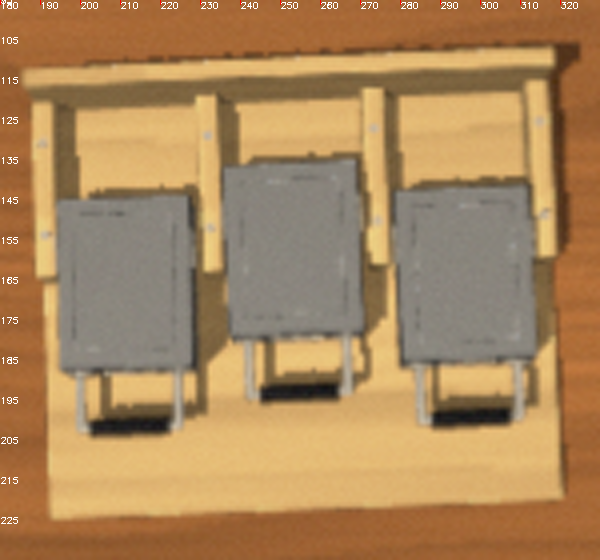

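```bash
cat > fit.py <<'E'
from h import *
px=lambda u,v:(180+u/4,95+v/4)
# rack pts (mm) -> crop px
obs=[((-140,166,12),(50,518)),((-140,-166,12),(563,496)),
((13,159,42),(46,277)),((13,53,42),(214,271)),((13,-53,42),(379,265)),((13,-159,42),(547,257)),
((128,166,74),(26,89)),((128,-166,74),(554,66))]
Pr=np.array([o[0] for o in obs])/1e3; uv=np.array([px(*o[1]) for o in obs])
def tf(p,P):
    c,s=np.cos(p[2]),np.sin(p[2]);P=np.atleast_2d(P)
    return np.c_[p[0]+c*P[:,0]-s*P[:,1],p[1]+s*P[:,0]+c*P[:,1],P[:,2]]
f=least_squares(lambda p:(proj('top',tf(p,Pr))-uv).ravel(),[.5,0,0])
print('rack',f.x,np.degrees(f.x[2]));print(np.round(f.fun.reshape(-1,2),1))
c,s=np.cos(f.x[2]),np.sin(f.x[2])
for n,q,box in(('L',(130,426),((60,371),(194,368),(57,202),(191,194))),('M',(301,392),((231,338),(362,332),(223,168),(357,158))),('R',(472,416),((401,362),(536,357),(394,191),(529,184)))):
    w=atz('top',px(*q),.042);d=w[:2]-f.x[:2];b=np.mean([atz('top',px(*k),.058) for k in box],0);db=b[:2]-f.x[:2]
    print(n,'grip',w.round(4),'rack',np.round([c*d[0]+s*d[1],-s*d[0]+c*d[1]],4),'box',b.round(4),'rack',np.round([c*db[0]+s*db[1],-s*db[0]+c*db[1]],4))
np.save('rack.npy',f.x)
E
python3 fit.py
python3 - <<'E'
from h import *
T=pose();print(T.round(3))
E
```

```text
rack [ 0.61864346 -0.02338308  0.03660126] 2.0970976200252367
[[-0.   0.3]
 [ 0.2  0.9]
 [ 0.2  0.1]
 [-0.3 -0.2]
 [ 0.3 -0.4]
 [ 0.1 -0.1]
 [-0.8 -0.3]
 [ 0.4 -0.3]]
L grip [0.5309 0.0819 0.042 ] rack [-0.0838  0.1085] box [0.6191 0.0836 0.058 ] rack [0.0044 0.1069]
M grip [ 0.5521 -0.0257  0.042 ] rack [-0.0666  0.0001] box [ 0.6405 -0.0212  0.058 ] rack [0.0219 0.0013]
R grip [ 0.5366 -0.1329  0.042 ] rack [-0.086  -0.1064] box [ 0.6246 -0.1281  0.058 ] rack [ 0.0021 -0.1049]
[[ 0.346  0.938 -0.001  0.216]
 [ 0.938 -0.346 -0.002  0.586]
 [-0.002 -0.    -1.     0.23 ]
 [ 0.     0.     0.     1.   ]]
```

```bash
cat >> h.py <<'E'
rk=None
def togo(P,yaw,roll=0):
    o=ctrl.get_obs();T=pose(o)
    Rt=np.array([[np.cos(yaw),np.sin(yaw),0],[np.sin(yaw),-np.cos(yaw),0],[0,0,-1]])
    rv=np.degrees(R.from_matrix(T[:3,:3].T@Rt).as_rotvec())
    print('t',round(o['t'],2),'pos',o['tool_pos'].round(4),'F',o['contact_force'].round(2),'op',round(o['opening'],4))
    print('turn',rv.round(2),'shift',(T[:3,:3].T@(np.array(P)-T[:3,3])).round(4))
E
python3 -c "
from h import *
togo([.531,.082,.15],.0366)"
```

```text
t 0.1 pos [0.2157 0.586  0.2301] F [ 0.53  0.39 -0.26] op 0.0853
turn [5.000e-02 1.100e-01 6.769e+01] shift [-0.3638  0.47    0.0807]
```

Emit:
jog_arm([
  [[0,0,20],[-0.1,0.13,0.0],0.06],
  [[0,0.1,67.7],[-0.364,0.47,0.08],0.03],
  [[0,0.1,67.7],[-0.364,0.47,0.08],0.03],
  [[0,0.1,67.7],[-0.364,0.47,0.08],0.03],
  [[0,0.1,67.7],[-0.364,0.47,0.08],0.03],
  [[0,0.1,67.7],[-0.364,0.47,0.08],0.03],
  [[0,0.1,67.7],[-0.364,0.47,0.08],0.03],
  [[0,0.1,67.7],[-0.364,0.47,0.08],0.03],
  [[0,0.1,67.7],[-0.364,0.47,0.08],0.03],
  [[0,0.1,67.7],[-0.364,0.47,0.08],0.03],
  [[0,0.1,67.7],[-0.364,0.47,0.08],0.03],
  [[0,0.1,67.7],[-0.364,0.47,0.08],0.03],
], squeeze=30)

```text
t: 1.1
tool_pos: [0.479, 0.1646, 0.1651]
tool_rot: [-3.14, -0.057, -0.002]
contact_force: [0.1, 0.1, 0.3]
opening: 0.0298
```

```bash
python3 -c "
from h import *
togo([.531,.082,.15],.0366)"
```

```text
t 1.1 pos [0.479  0.1646 0.1651] F [0.12 0.06 0.31] op 0.0298
turn [-0.06 -0.07 -0.02] shift [0.049  0.0845 0.0151]
```

Emit:
jog_arm([
  [[0,0,0],[0.048,0.082,0.015],0.03],
  [[0,0,0],[0.048,0.082,0.015],0.03],
  [[0,0,0],[0.048,0.082,0.015],0.03],
  [[0,0,0],[0.048,0.082,0.015],0.03],
  [[0,0,0],[0.048,0.082,0.015],0.03],
  [[0,0,0],[0.048,0.082,0.015],0.03],
])

```text
t: 1.6
tool_pos: [0.529, 0.0874, 0.1505]
tool_rot: [-3.14, -0.059, -0.001]
contact_force: [0.2, 0.2, -0.3]
opening: 0.0297
```

```bash
python3 -c "
from h import *
togo([.531,.082,.15],.0366)
T=pose();im=get_image('wrist');cv2.imwrite('pics/w1.png',im[:,:,::-1])
np.save('T1.npy',T)
r=np.load('rack.npy');print(proj('wrist',[.531,.082,.042],T),proj('wrist',[T[0,3],T[1,3],.042],T))"
```

```text
t 1.6 pos [0.529  0.0874 0.1505] F [ 0.21  0.21 -0.34] op 0.0297
turn [-0.09 -0.04  0.04] shift [0.0018 0.0055 0.0005]
[[260.69570719 189.01966299]] [[258.78523163 183.58176682]]
```

View pics/w1.png

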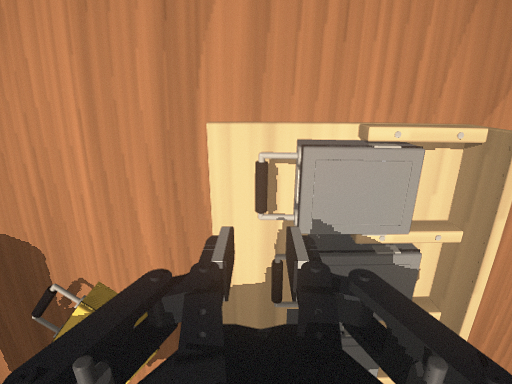

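The wrist view shows the left grip at (261,187), against a predicted (260.7,189), so the position agrees. I'll descend and grasp.

Emit:
jog_arm([
  [[0,0,0],[0.002,0.004,0.03],0.03],
  [[0,0,0],[0.002,0.004,0.06],0.03],
  [[0,0,0],[0.002,0.004,0.09],0.03],
  [[0,0,0],[0.002,0.004,0.108],0.03],
  [[0,0,0],[0.002,0.004,0.12],0.03],
  [[0,0,0],[0.002,0.004,0.126],0.03],
  [[0,0,0],[0.002,0.004,0.126],0.03],
  [[0,0,0],[0.002,0.004,0.126],0.03],
])

```text
t: 2.32
tool_pos: [0.5327, 0.0832, 0.0258]
tool_rot: [-3.14, -0.059, -0.005]
contact_force: [0.0, 0.0, 0.5]
opening: 0.0302
```

```bash
python3 -c "
from h import *
togo([.531,.082,.024],.0366)
T=pose();im=get_image('wrist');cv2.imwrite('pics/w2.png',im[:,:,::-1])"
```

```text
t 2.32 pos [0.5327 0.0832 0.0258] F [0.04 0.04 0.46] op 0.0302
turn [-0.05 -0.18  0.04] shift [-0.0017  0.0011  0.0018]
```

View pics/w2.png

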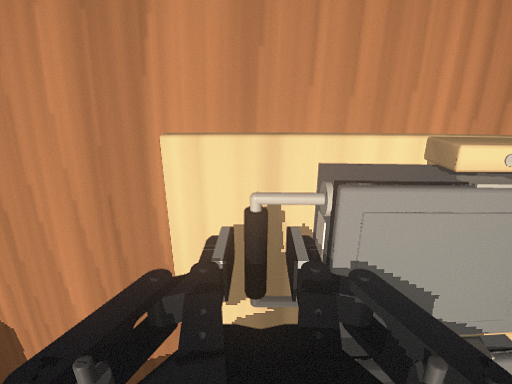

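The grip sits centrally between the pads (column 257). I'll close and let the reading settle.

Emit:
jog_arm([
  [[0,0,0],[0,0,0.001],0.0],
  [[0,0,0],[0,0,0.001],0.0],
  [[0,0,0],[0,0,0.001],0.0],
  [[0,0,0],[0,0,0.001],0.0],
  [[0,0,0],[0,0,0.001],0.0],
  [[0,0,0],[0,0,0.001],0.0],
], squeeze=40)

```text
t: 2.87
tool_pos: [0.5325, 0.0827, 0.025]
tool_rot: [-3.14, -0.057, -0.004]
contact_force: [-4.2, 0.2, 6.2]
opening: 0.0106
```

Emit:
jog_arm([
  [[0,0,0],[0,0,-0.002],0.0],
  [[0,0,0],[0.001,0,-0.004],0.0],
  [[0,0,0],[0.001,0,-0.006],0.0],
  [[0,0,0],[0.0015,0,-0.008],0.0],
  [[0,0,0],[0.002,0,-0.01],0.0],
  [[0,0,0],[0.002,0,-0.011],0.0],
  [[0,0,0],[0.002,0,-0.011],0.0],
  [[0,0,0],[0.002,0,-0.011],0.0],
])

```text
t: 3.53
tool_pos: [0.534, 0.0827, 0.0347]
tool_rot: [-3.14, -0.057, -0.003]
contact_force: [2.0, -0.1, -4.5]
opening: 0.0107
```

Emit:
jog_arm([
  [[0,0,0],[0,0,0],0.0],
  [[0,0,0],[0,0,0],0.0],
])

```text
t: 3.7
tool_pos: [0.5338, 0.0827, 0.0345]
tool_rot: [-3.14, -0.057, -0.002]
contact_force: [1.7, -0.5, -2.9]
opening: 0.0102
```

Emit:
jog_arm([
  [[0,0,0],[0,0,0],0.0],
  [[0,0,0],[0,0,0],0.0],
])

```text
t: 3.87
tool_pos: [0.5338, 0.0827, 0.0345]
tool_rot: [-3.14, -0.057, -0.002]
contact_force: [2.0, 1.0, -3.4]
opening: 0.0103
```

```bash
python3 -c "
from h import *
im=get_image('wrist');cv2.imwrite('pics/w3.png',im[:,:,::-1]);togo([.531,.082,.024],.0366);
T=pose();print(ctrl.get_obs()['wrist_torque'])"
```

```text
t 3.92 pos [0.5338 0.0827 0.0346] F [ 1.37 -0.13 -3.85] op 0.0108
turn [-0.05 -0.06 -0.01] shift [-0.0028  0.0006  0.0105]
[ 0.00438794 -0.2731409  -0.01238357]
```

View pics/w3.png

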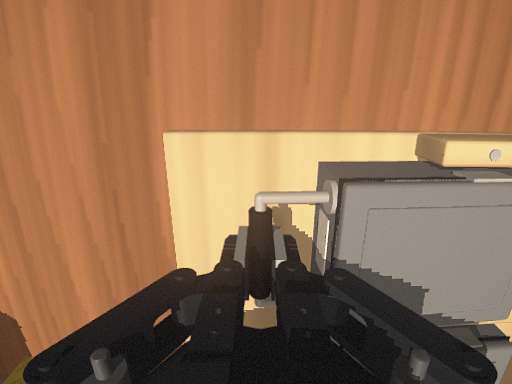

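Fz settles at about -3.6 N, so the left box is heavy (steel). I'll lower it and push it home.

Emit:
jog_arm([
  [[0,0,0],[0,0,0.003],0.0],
  [[0,0,0],[-0.001,0,0.006],0.0],
  [[0,0,0],[-0.0015,0,0.008],0.0],
  [[0,0,0],[-0.0015,0,0.0093],0.0],
  [[0,0,0],[-0.0015,0,0.0093],0.0],
  [[0,0,0],[0.002,0,0.0093],0.0],
  [[0,0,0],[0.006,0,0.0093],0.0],
  [[0,0,0],[0.01,0,0.0093],0.0],
  [[0,0,0],[0.014,0,0.0093],0.0],
  [[0,0,0],[0.018,0,0.0093],0.0],
  [[0,0,0],[0.022,0,0.0093],0.0],
  [[0,0,0],[0.026,0,0.0093],0.0],
])

```text
t: 4.92
tool_pos: [0.5602, 0.0837, 0.0252]
tool_rot: [-3.14, -0.057, -0.002]
contact_force: [-2.7, -0.6, -2.7]
opening: 0.0106
```

Emit:
jog_arm([
  [[0,0,0],[0.004,0,0],0.0],
  [[0,0,0],[0.008,0,0],0.0],
  [[0,0,0],[0.012,0,0],0.0],
  [[0,0,0],[0.016,0,0],0.0],
  [[0,0,0],[0.02,0,0],0.0],
  [[0,0,0],[0.024,0,0],0.0],
  [[0,0,0],[0.028,0,0],0.0],
])

```text
t: 5.5
tool_pos: [0.5883, 0.0847, 0.0254]
tool_rot: [-3.14, -0.057, -0.002]
contact_force: [-2.3, -0.1, -3.2]
opening: 0.0106
```

```bash
cat >>h.py <<'E'
def st():
    r=np.load('rack.npy');o=ctrl.get_obs();d=o['tool_pos'][:2]-r[:2];c,s=np.cos(r[2]),np.sin(r[2])
    print('t',round(o['t'],2),'rack xy',np.round([c*d[0]+s*d[1],-s*d[0]+c*d[1]],4),'z',o['tool_pos'][2].round(4),'F',o['contact_force'].round(2),'tq',o['wrist_torque'].round(2),'op',round(o['opening'],4),'rot',o['tool_rot'].round(3))
E
python3 -c "
from h import *
st()"
```

```text
t 5.5 rack xy [-0.0264  0.1091] z 0.0254 F [-2.35 -0.12 -3.21] tq [0.01 0.42 0.02] op 0.0106 rot [-3.14e+00 -5.70e-02 -2.00e-03]
```

Emit:
jog_arm([
  [[0,0,0],[0.003,0,0.0005],0.0],
  [[0,0,0],[0.005,0,0.001],0.0],
  [[0,0,0],[0.006,0,0.0015],0.0],
  [[0,0,0],[0.006,0,0.002],0.0],
])

```text
t: 5.83
tool_pos: [0.5948, 0.0849, 0.025]
tool_rot: [-3.14, -0.057, -0.004]
contact_force: [-6.2, -0.3, 8.1]
opening: 0.0104
```

```bash
python3 -c "
from h import *
im=get_image('wrist');cv2.imwrite('pics/w4.png',im[:,:,::-1]);im=get_image('top');cv2.imwrite('pics/t4.png',cv2.resize(im[95:235,180:330,::-1],(600,560),interpolation=cv2.INTER_CUBIC));st()"
```

```text
t 5.93 rack xy [-0.0199  0.1091] z 0.0251 F [-5.49 -0.02  5.23] tq [-0.06  0.82  0.01] op 0.0104 rot [-3.14  -0.057 -0.004]
```

View pics/w4.png

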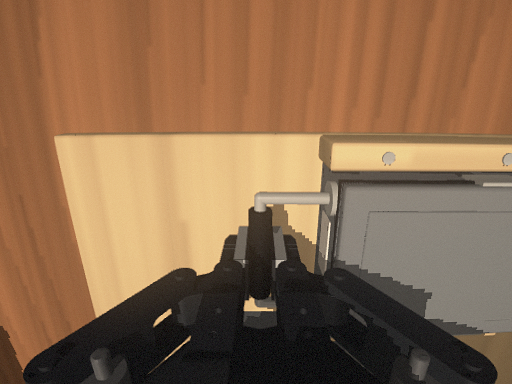

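View pics/t4.png

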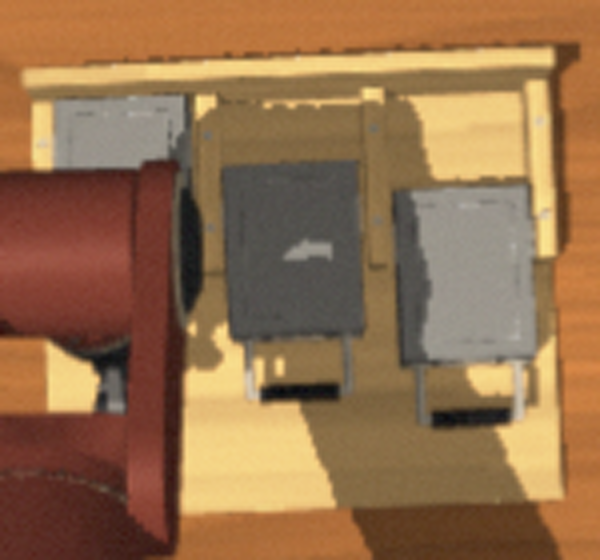

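The box's far edge is now close to the stop, so about 4 mm remains. I'll creep forward and watch Fx.

Emit:
jog_arm([
  [[0,0,0],[0.001,0,-0.0005],0.0],
  [[0,0,0],[0.0015,0,-0.0005],0.0],
  [[0,0,0],[0.002,0,-0.0005],0.0],
  [[0,0,0],[0.0025,0,-0.0005],0.0],
])

```text
t: 6.27
tool_pos: [0.5968, 0.085, 0.0251]
tool_rot: [-3.14, -0.057, -0.003]
contact_force: [-5.4, 1.0, 6.6]
opening: 0.0105
```

Emit:
jog_arm([
  [[0,0,0],[0.0005,0,0],0.0],
  [[0,0,0],[0.001,0,0],0.0],
])

```text
t: 6.43
tool_pos: [0.5978, 0.0851, 0.025]
tool_rot: [-3.14, -0.057, -0.003]
contact_force: [-5.2, -0.1, 5.2]
opening: 0.0104
```

```bash
python3 -c "
from h import *
st()"
```

```text
t 6.43 rack xy [-0.0169  0.1091] z 0.025 F [-5.16 -0.15  5.19] tq [-0.01  0.85  0.04] op 0.0104 rot [-3.14e+00 -5.70e-02 -3.00e-03]
```

Emit:
jog_arm([
  [[0,0,0],[0.0005,0,-0.0003],0.0],
  [[0,0,0],[0.001,0,-0.0003],0.0],
  [[0,0,0],[0.0015,0,-0.0003],0.0],
])

```text
t: 6.68
tool_pos: [0.5987, 0.0851, 0.025]
tool_rot: [-3.14, -0.057, -0.001]
contact_force: [-9.0, -0.8, 7.8]
opening: 0.0106
```

Emit:
jog_arm([
  [[0,0,0],[0.0005,0,0],0.0],
  [[0,0,0],[0.001,0,0],0.0],
])

```text
t: 6.85
tool_pos: [0.5987, 0.0851, 0.025]
tool_rot: [-3.14, -0.057, 0.004]
contact_force: [-11.1, -0.9, 9.3]
opening: 0.0105
```

The arm has stalled at grip rack x ≈ -16 mm with the force rising, so the left box is home. I'll relieve the force, release and rise.

Emit:
jog_arm([
  [[0,0,0],[-0.001,0,-0.0005],0.01],
  [[0,0,0],[-0.001,0,-0.0005],0.03],
  [[0,0,0],[-0.001,0,-0.0005],0.03],
  [[0,0,0],[-0.001,0,-0.0005],0.03],
  [[0,0,0],[-0.001,0,-0.02],0.03],
  [[0,0,0],[-0.001,0,-0.05],0.03],
  [[0,0,0],[-0.001,0,-0.08],0.03],
  [[0,0,0],[-0.001,0,-0.08],0.03],
])

```text
t: 7.52
tool_pos: [0.6039, 0.0851, 0.112]
tool_rot: [-3.14, -0.057, -0.023]
contact_force: [1.3, -0.5, 0.5]
opening: 0.0303
```

```bash
python3 -c "
from h import *
st()
im=get_image('wrist');cv2.imwrite('pics/w5.png',im[:,:,::-1])
togo([.552,-.0257,.105],.0366)"
```

```text
t 7.52 rack xy [-0.0108  0.109 ] z 0.112 F [ 1.35 -0.5   0.51] tq [-0.   -0.04 -0.05] op 0.0303 rot [-3.14  -0.057 -0.023]
t 7.57 pos [0.6026 0.0851 0.1093] F [ 1.07 -0.91  0.08] op 0.03
turn [-0.04 -0.66 -0.01] shift [-0.0546  0.1089  0.0036]
```

View pics/w5.png

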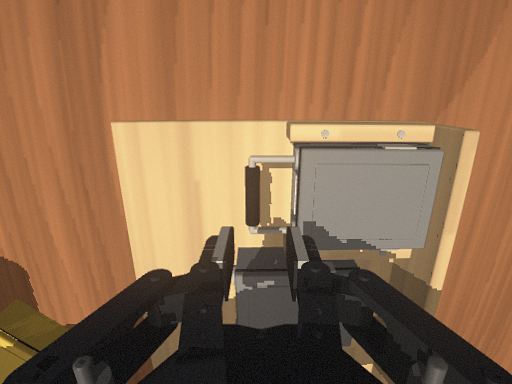

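Emit:
jog_arm([
  [[0,0,0],[-0.02,0.035,0],0.03],
  [[0,0,0],[-0.05,0.07,0],0.03],
  [[0,0,0],[-0.05,0.1,0],0.03],
  [[0,0,0],[-0.05,0.11,0],0.03],
  [[0,0,0],[-0.05,0.11,0],0.03],
  [[0,0,0],[-0.05,0.11,0],0.03],
])

```text
t: 8.07
tool_pos: [0.553, -0.0267, 0.1036]
tool_rot: [-3.139, -0.055, -0.002]
contact_force: [0.5, 0.2, 0.0]
opening: 0.0298
```

```bash
python3 -c "
from h import *
st()
T=pose();im=get_image('wrist');cv2.imwrite('pics/w6.png',im[:,:,::-1])
togo([.5525,-.0257,.025],.0366);print(proj('wrist',[.5521,-.0257,.042],T))"
```

```text
t 8.07 rack xy [-0.0657 -0.001 ] z 0.1036 F [0.47 0.18 0.03] tq [-0.02  0.02  0.  ] op 0.0298 rot [-3.139e+00 -5.500e-02 -2.000e-03]
t 8.12 pos [ 0.5532 -0.0261  0.1038] F [-0.13  0.46 -0.31] op 0.0302
turn [-0.09 -0.08 -0.01] shift [-0.0007 -0.0003  0.0788]
[[257.43653282 200.02953317]]
```

View pics/w6.png

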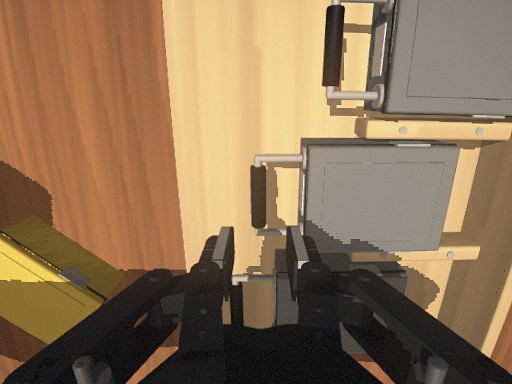

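The middle grip is at (258,196), against a predicted (257,200), which agrees. I'll descend, close and lift 10 mm.

Emit:
jog_arm([
  [[0,0,0],[0,-0.001,0.025],0.03],
  [[0,0,0],[0,-0.001,0.05],0.03],
  [[0,0,0],[0,-0.001,0.067],0.03],
  [[0,0,0],[0,-0.001,0.075],0.03],
  [[0,0,0],[0,-0.001,0.078],0.03],
  [[0,0,0],[0,-0.001,0.078],0.03],
  [[0,0,0],[0,-0.001,0.078],0.0],
  [[0,0,0],[0,-0.001,0.078],0.0],
  [[0,0,0],[0,-0.001,0.078],0.0],
  [[0,0,0],[0,-0.001,0.078],0.0],
  [[0,0,0],[0,-0.001,0.078],0.0],
])

```text
t: 9.03
tool_pos: [0.554, -0.0256, 0.0274]
tool_rot: [-3.14, -0.057, -0.006]
contact_force: [0.2, 2.5, 3.2]
opening: 0.0105
```

Emit:
jog_arm([
  [[0,0,0],[0,0,-0.002],0.0],
  [[0,0,0],[0.001,0,-0.004],0.0],
  [[0,0,0],[0.001,0,-0.006],0.0],
  [[0,0,0],[0.0015,0,-0.008],0.0],
  [[0,0,0],[0.002,0,-0.01],0.0],
  [[0,0,0],[0.002,0,-0.011],0.0],
  [[0,0,0],[0.002,0,-0.011],0.0],
  [[0,0,0],[0.002,0,-0.011],0.0],
  [[0,0,0],[0.002,0,-0.011],0.0],
])

```text
t: 9.78
tool_pos: [0.5548, -0.0256, 0.037]
tool_rot: [-3.14, -0.057, -0.002]
contact_force: [-0.4, -0.3, -1.1]
opening: 0.0105
```

Emit:
jog_arm([
  [[0,0,0],[0,0,0],0.0],
  [[0,0,0],[0,0,0],0.0],
])

```text
t: 9.95
tool_pos: [0.5548, -0.0256, 0.037]
tool_rot: [-3.14, -0.057, -0.002]
contact_force: [0.3, 0.4, -1.0]
opening: 0.0107
```

Emit:
jog_arm([
  [[0,0,0],[0,0,0],0.0],
  [[0,0,0],[0,0,0],0.0],
])

```text
t: 10.12
tool_pos: [0.5548, -0.0256, 0.037]
tool_rot: [-3.14, -0.057, -0.002]
contact_force: [0.8, 0.1, -1.7]
opening: 0.0103
```

```bash
python3 -c "
from h import *
st();im=get_image('wrist');cv2.imwrite('pics/w7.png',im[:,:,::-1]);st()"
```

```text
t 10.12 rack xy [-0.0639  0.0001] z 0.037 F [ 0.82  0.12 -1.67] tq [ 0.   -0.04  0.  ] op 0.0103 rot [-3.14e+00 -5.70e-02 -2.00e-03]
t 10.17 rack xy [-0.0639  0.0001] z 0.037 F [ 0.45 -0.08 -0.3 ] tq [-0.06 -0.04 -0.07] op 0.0105 rot [-3.14e+00 -5.70e-02 -2.00e-03]
```

View pics/w7.png

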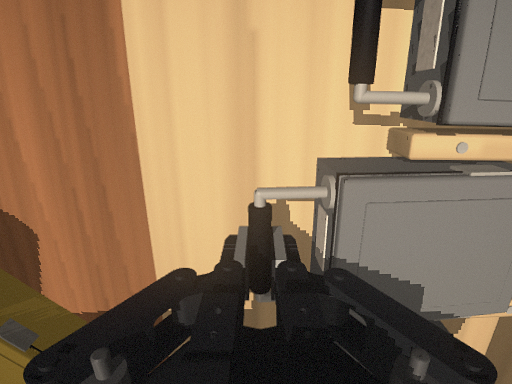

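The mean Fz is about -1.0 N, so the middle box is light (nylon). I'll lower it and draw it out about 88 mm.

Emit:
jog_arm([
  [[0,0,0],[0,0,0.003],0.0],
  [[0,0,0],[-0.001,0,0.006],0.0],
  [[0,0,0],[-0.0015,0,0.008],0.0],
  [[0,0,0],[-0.0015,0,0.0093],0.0],
  [[0,0,0],[-0.004,0,0.0093],0.0],
  [[0,0,0],[-0.008,0,0.0093],0.0],
  [[0,0,0],[-0.012,0,0.0093],0.0],
  [[0,0,0],[-0.016,0,0.0093],0.0],
  [[0,0,0],[-0.02,0,0.0093],0.0],
  [[0,0,0],[-0.024,0,0.0093],0.0],
  [[0,0,0],[-0.028,0,0.0093],0.0],
  [[0,0,0],[-0.032,0,0.0093],0.0],
])

```text
t: 11.17
tool_pos: [0.5224, -0.0268, 0.0278]
tool_rot: [-3.14, -0.057, -0.002]
contact_force: [1.0, 0.0, -1.7]
opening: 0.01
```

Emit:
jog_arm([
  [[0,0,0],[-0.004,0,0],0.0],
  [[0,0,0],[-0.008,0,0],0.0],
  [[0,0,0],[-0.012,0,0],0.0],
  [[0,0,0],[-0.016,0,0],0.0],
  [[0,0,0],[-0.02,0,0],0.0],
  [[0,0,0],[-0.024,0,0],0.0],
  [[0,0,0],[-0.028,0,0],0.0],
  [[0,0,0],[-0.032,0,0],0.0],
  [[0,0,0],[-0.036,0,0],0.0],
  [[0,0,0],[-0.04,0,0],0.0],
  [[0,0,0],[-0.042,0,0],0.0],
])

```text
t: 12.08
tool_pos: [0.4804, -0.0283, 0.0276]
tool_rot: [-3.14, -0.057, -0.002]
contact_force: [0.1, -0.5, -1.2]
opening: 0.0104
```

```bash
python3 -c "
from h import *
st();im=get_image('wrist');cv2.imwrite('pics/w8.png',im[:,:,::-1]);st()"
```

```text
t 12.08 rack xy [-0.1384  0.0002] z 0.0276 F [ 0.07 -0.55 -1.22] tq [ 0.04 -0.07 -0.07] op 0.0104 rot [-3.14e+00 -5.70e-02 -2.00e-03]
t 12.13 rack xy [-0.1386  0.0002] z 0.0275 F [-0.98 -0.37 -0.67] tq [ 0.01  0.09 -0.02] op 0.0106 rot [-3.14e+00 -5.70e-02 -1.00e-03]
```

View pics/w8.png

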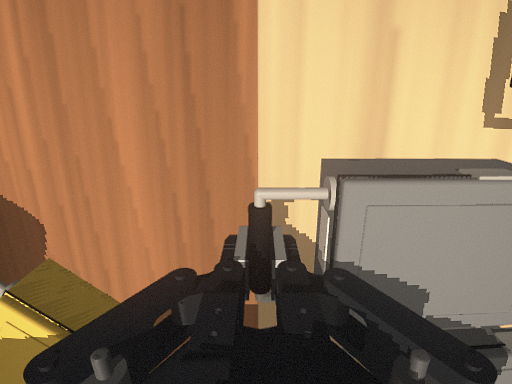

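Emit:
jog_arm([
  [[0,0,0],[-0.003,0,0],0.0],
  [[0,0,0],[-0.007,0,0],0.0],
  [[0,0,0],[-0.011,0,0],0.0],
  [[0,0,0],[-0.014,0,0.0005],0.0],
  [[0,0,0],[-0.014,0,0.001],0.0],
  [[0,0,0],[-0.014,0,0.001],0.0],
])

```text
t: 12.63
tool_pos: [0.4666, -0.0289, 0.0272]
tool_rot: [-3.14, -0.057, -0.0]
contact_force: [-3.2, 1.6, 6.4]
opening: 0.0106
```

Emit:
jog_arm([
  [[0,0,0],[0,0,0],0.015],
  [[0,0,0],[0,0,0],0.03],
  [[0,0,0],[0,0,0],0.03],
  [[0,0,0],[0,0,0],0.03],
  [[0,0,0],[0,0,-0.015],0.03],
  [[0,0,0],[0,0,-0.04],0.03],
  [[0,0,0],[0,0,-0.07],0.03],
  [[0,0,0],[0,0,-0.08],0.03],
  [[0,0,0],[0,0,-0.08],0.03],
])

```text
t: 13.38
tool_pos: [0.4693, -0.0294, 0.1101]
tool_rot: [3.14, 0.057, 0.013]
contact_force: [0.5, -0.1, 0.7]
opening: 0.0302
```

```bash
python3 -c "
from h import *
st();im=get_image('wrist');cv2.imwrite('pics/w9.png',im[:,:,::-1]);im=get_image('top');cv2.imwrite('pics/t9.png',cv2.resize(im[95:235,180:330,::-1],(600,560),interpolation=cv2.INTER_CUBIC))
togo([.5370,-.1329,.105],.0366)"
```

```text
t 13.38 rack xy [-0.1494 -0.0006] z 0.1101 F [ 0.54 -0.13  0.66] tq [ 0.06  0.02 -0.  ] op 0.0302 rot [3.14  0.057 0.013]
t 13.48 pos [ 0.4666 -0.0289  0.1061] F [0.16 0.39 1.1 ] op 0.0299
turn [-0.06 -0.07 -0.01] shift [0.0665 0.1065 0.001 ]
```

View pics/w9.png

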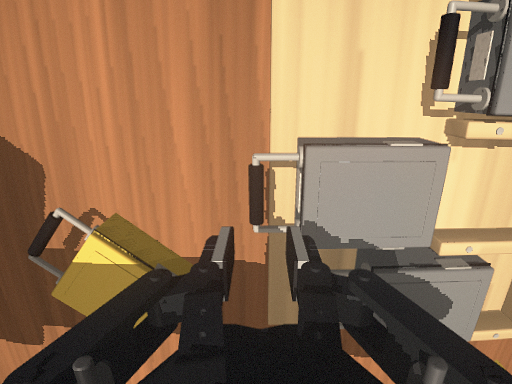

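View pics/t9.png

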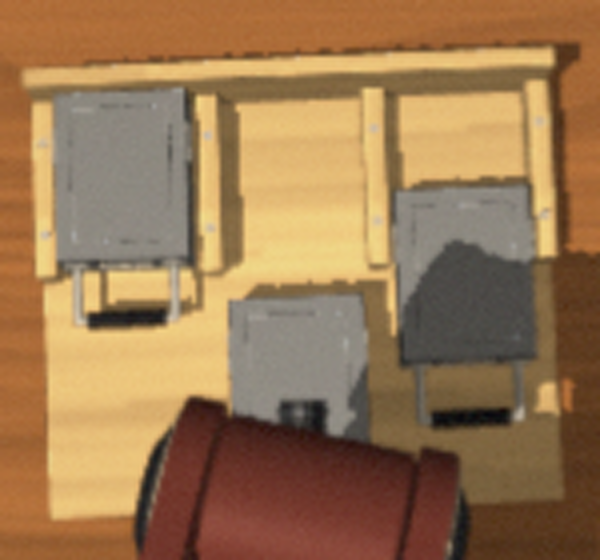

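The left box is home and the middle box is out and clear of the dividers (far edge at crop row 295, divider ends at row 270). Now the right box.

Emit:
jog_arm([
  [[0,0,0],[0.02,0.035,0],0.03],
  [[0,0,0],[0.045,0.07,0],0.03],
  [[0,0,0],[0.067,0.1,0],0.03],
  [[0,0,0],[0.067,0.106,0],0.03],
  [[0,0,0],[0.067,0.106,0],0.03],
  [[0,0,0],[0.067,0.106,0],0.03],
])

```text
t: 13.98
tool_pos: [0.536, -0.1318, 0.1041]
tool_rot: [-3.138, -0.056, 0.005]
contact_force: [-0.1, 0.1, -0.1]
opening: 0.0298
```

```bash
python3 -c "
from h import *
st()
T=pose();im=get_image('wrist');cv2.imwrite('pics/w10.png',im[:,:,::-1])
togo([.5370,-.1329,.0265],.0366);print(proj('wrist',[.5366,-.1329,.042],T))"
```

```text
t 13.98 rack xy [-0.0865 -0.1053] z 0.1041 F [-0.12  0.07 -0.12] tq [-0.03  0.07 -0.04] op 0.0298 rot [-3.138 -0.056  0.005]
t 14.03 pos [ 0.536  -0.1313  0.1046] F [ 0.76 -0.41 -0.07] op 0.03
turn [-0.16  0.12 -0.  ] shift [0.0011 0.0019 0.0781]
[[259.57854935 202.48623962]]
```

View pics/w10.png

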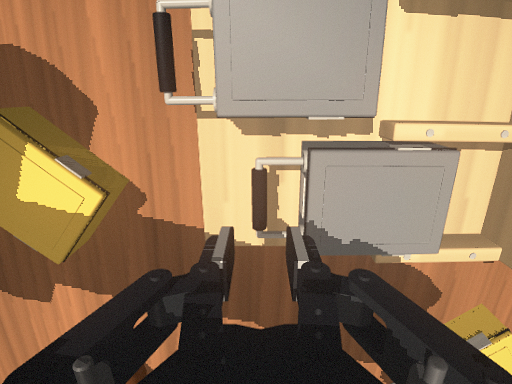

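The right grip is at (259,199), against a predicted (260,202). I'll descend, close and lift.

Emit:
jog_arm([
  [[0,0,0],[0.0015,0.001,0.025],0.03],
  [[0,0,0],[0.0015,0.001,0.05],0.03],
  [[0,0,0],[0.0015,0.001,0.067],0.03],
  [[0,0,0],[0.0015,0.001,0.075],0.03],
  [[0,0,0],[0.0015,0.001,0.078],0.03],
  [[0,0,0],[0.0015,0.001,0.078],0.03],
  [[0,0,0],[0.0015,0.001,0.078],0.0],
  [[0,0,0],[0.0015,0.001,0.078],0.0],
  [[0,0,0],[0.0015,0.001,0.078],0.0],
  [[0,0,0],[0.0015,0.001,0.078],0.0],
  [[0,0,0],[0.0015,0.001,0.078],0.0],
])

```text
t: 14.95
tool_pos: [0.54, -0.1334, 0.0299]
tool_rot: [-3.14, -0.057, -0.004]
contact_force: [-1.8, 0.9, 4.3]
opening: 0.0105
```

Emit:
jog_arm([
  [[0,0,0],[0,0,-0.002],0.0],
  [[0,0,0],[0.001,0,-0.004],0.0],
  [[0,0,0],[0.001,0,-0.006],0.0],
  [[0,0,0],[0.0015,0,-0.008],0.0],
  [[0,0,0],[0.002,0,-0.01],0.0],
  [[0,0,0],[0.002,0,-0.011],0.0],
  [[0,0,0],[0.002,0,-0.011],0.0],
  [[0,0,0],[0.002,0,-0.011],0.0],
  [[0,0,0],[0.002,0,-0.011],0.0],
])

```text
t: 15.7
tool_pos: [0.5412, -0.1332, 0.0395]
tool_rot: [-3.14, -0.057, -0.002]
contact_force: [1.2, -0.1, -1.1]
opening: 0.0104
```

Emit:
jog_arm([
  [[0,0,0],[0,0,0],0.0],
  [[0,0,0],[0,0,0],0.0],
])

```text
t: 15.87
tool_pos: [0.5412, -0.1332, 0.0395]
tool_rot: [-3.14, -0.057, -0.002]
contact_force: [0.4, 0.9, -1.5]
opening: 0.0106
```

Emit:
jog_arm([
  [[0,0,0],[0,0,0],0.0],
  [[0,0,0],[0,0,0],0.0],
])

```text
t: 16.03
tool_pos: [0.5412, -0.1332, 0.0396]
tool_rot: [-3.14, -0.057, -0.002]
contact_force: [1.1, -0.6, -1.1]
opening: 0.0105
```

```bash
python3 -c "
from h import *
st();im=get_image('wrist');cv2.imwrite('pics/w11.png',im[:,:,::-1]);st()"
```

```text
t 16.03 rack xy [-0.0814 -0.1069] z 0.0396 F [ 1.14 -0.56 -1.06] tq [ 0.01 -0.06  0.02] op 0.0105 rot [-3.14e+00 -5.70e-02 -2.00e-03]
t 16.08 rack xy [-0.0814 -0.1069] z 0.0396 F [ 0.45 -0.76 -0.23] tq [-0.04 -0.12 -0.02] op 0.0105 rot [-3.14e+00 -5.70e-02 -2.00e-03]
```

View pics/w11.png

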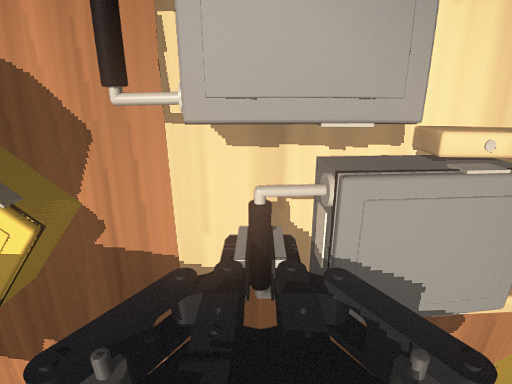

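Fz is about -1.1 N, so the right box is light. I'll lower it and draw it out about 70 mm.

Emit:
jog_arm([
  [[0,0,0],[0,0,0.003],0.0],
  [[0,0,0],[-0.001,0,0.006],0.0],
  [[0,0,0],[-0.0015,0,0.008],0.0],
  [[0,0,0],[-0.0015,0,0.0095],0.0],
  [[0,0,0],[-0.004,0,0.0095],0.0],
  [[0,0,0],[-0.008,0,0.0095],0.0],
  [[0,0,0],[-0.012,0,0.0095],0.0],
  [[0,0,0],[-0.016,0,0.0095],0.0],
  [[0,0,0],[-0.02,0,0.0095],0.0],
  [[0,0,0],[-0.024,0,0.0095],0.0],
  [[0,0,0],[-0.028,0,0.0095],0.0],
  [[0,0,0],[-0.032,0,0.0095],0.0],
])

```text
t: 17.08
tool_pos: [0.5089, -0.1344, 0.0301]
tool_rot: [-3.14, -0.057, -0.002]
contact_force: [0.8, 0.2, -0.3]
opening: 0.0106
```

Emit:
jog_arm([
  [[0,0,0],[-0.004,0,0],0.0],
  [[0,0,0],[-0.008,0,0],0.0],
  [[0,0,0],[-0.012,0,0],0.0],
  [[0,0,0],[-0.016,0,0],0.0],
  [[0,0,0],[-0.02,0,0],0.0],
  [[0,0,0],[-0.024,0,0],0.0],
  [[0,0,0],[-0.028,0,0],0.0],
  [[0,0,0],[-0.032,0,0],0.0],
  [[0,0,0],[-0.036,0,0],0.0],
  [[0,0,0],[-0.039,0,0.0005],0.0],
  [[0,0,0],[-0.039,0,0.0005],0.0],
])

```text
t: 18.0
tool_pos: [0.47, -0.1359, 0.0298]
tool_rot: [-3.14, -0.057, -0.002]
contact_force: [-1.8, -0.3, 3.1]
opening: 0.0101
```

```bash
python3 -c "
from h import *
st();im=get_image('wrist');cv2.imwrite('pics/w12.png',im[:,:,::-1]);st()"
```

```text
t 18.0 rack xy [-0.1527 -0.107 ] z 0.0298 F [-1.79 -0.3   3.13] tq [ 0.08  0.14 -0.  ] op 0.0101 rot [-3.14e+00 -5.70e-02 -2.00e-03]
t 18.05 rack xy [-0.1526 -0.107 ] z 0.0299 F [-2.25  0.3   5.51] tq [0.05 0.27 0.01] op 0.0102 rot [-3.14e+00 -5.70e-02 -1.00e-03]
```

View pics/w12.png

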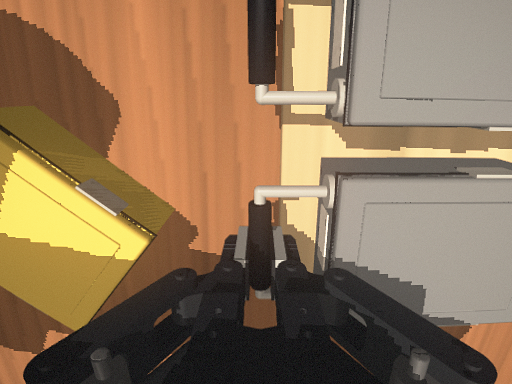

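Emit:
jog_arm([
  [[0,0,0],[0,0,0],0.015],
  [[0,0,0],[0,0,0],0.03],
  [[0,0,0],[0,0,0],0.03],
  [[0,0,0],[0,0,0],0.03],
  [[0,0,0],[0,0,-0.015],0.03],
  [[0,0,0],[0,0,-0.04],0.03],
  [[0,0,0],[0,0,-0.07],0.03],
  [[0,0,0],[0,0,-0.1],0.03],
  [[0,0,0],[0,-0.03,-0.12],0.03],
  [[0,0,0],[0,-0.06,-0.14],0.03],
  [[0,0,0],[0,-0.1,-0.15],0.03],
])

```text
t: 18.97
tool_pos: [0.4678, -0.0364, 0.183]
tool_rot: [3.14, 0.052, 0.009]
contact_force: [0.7, -0.1, 0.8]
opening: 0.0303
```

Emit:
jog_arm([
  [[0,0,0],[0,-0.04,0],0.03],
  [[0,0,0],[0,-0.08,0],0.03],
  [[0,0,0],[0,-0.12,0],0.03],
  [[0,0,0],[0,-0.16,0],0.03],
  [[0,0,0],[0,-0.2,0],0.03],
  [[0,0,0],[0,-0.24,0],0.03],
  [[0,0,0],[0,-0.28,0],0.03],
  [[0,0,0],[0,-0.32,0],0.03],
  [[0,0,0],[0,-0.32,0],0.03],
])

```text
t: 19.72
tool_pos: [0.4536, 0.2894, 0.1798]
tool_rot: [-3.137, -0.067, -0.001]
contact_force: [-0.1, -0.4, 0.3]
opening: 0.03
```

```bash
python3 -c "
from h import *
st();im=get_image('top');cv2.imwrite('pics/t13f.png',im[:,:,::-1]);cv2.imwrite('pics/t13.png',cv2.resize(im[95:235,180:330,::-1],(600,560),interpolation=cv2.INTER_CUBIC))"
```

```text
t 19.72 rack xy [-0.1535  0.3186] z 0.1798 F [-0.08 -0.37  0.26] tq [-0.03 -0.03 -0.01] op 0.03 rot [-3.137e+00 -6.700e-02 -1.000e-03]
```

View pics/t13.png

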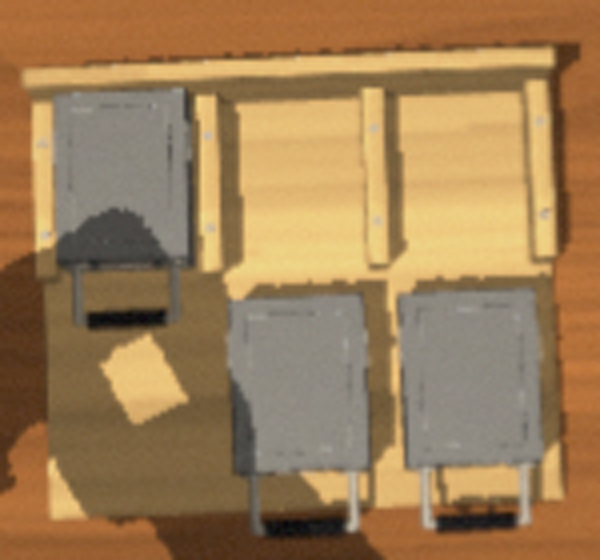

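View pics/t13f.png

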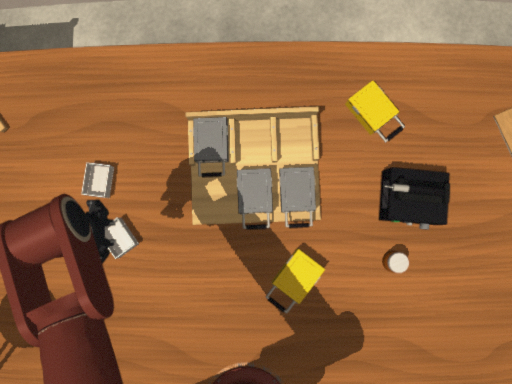

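```bash
python3 - <<'E'
from h import *
r=np.load('rack.npy');c,s=np.cos(r[2]),np.sin(r[2])
px=lambda u,v:(180+u/4,95+v/4)
def rk(q,z):
    d=atz('top',px(*q),z)[:2]-r[:2];return np.round([c*d[0]+s*d[1],-s*d[0]+c*d[1]],4)
for n,g,b in(('L',(127,319),((58,264),(192,262),(54,94),(186,88))),('M',(306,526),((236,473),(370,467),(229,300),(363,294))),('R',(476,521),((406,467),(541,459),(399,296),(535,290)))):
    print(n,'grip->centre',rk(g,.042)+[.09,0],'corners',[rk(k,.058).tolist() for k in b],np.mean([rk(k,.058) for k in b],0))
E
```

```text
L grip->centre [0.0741 0.1084] corners [[0.0184, 0.1489], [0.016, 0.0648], [0.1277, 0.1491], [0.1275, 0.0651]] [0.0724   0.106975]
M grip->centre [-0.0607  0.0002] corners [[-0.1165, 0.0419], [-0.116, -0.0407], [-0.0089, 0.0425], [-0.0085, -0.0409]] [-0.062475  0.0007  ]
R grip->centre [-0.0617 -0.1059] corners [[-0.1169, -0.0629], [-0.1153, -0.1461], [-0.0107, -0.0632], [-0.0103, -0.1478]] [-0.0633 -0.105 ]
```

```bash
python3 -c "
from station import job
print(job.finish_job())"
```

```text
the job is handed in; nothing more can be done
None
```

I weighed and moved the boxes one at a time, left to right, and handed the job in after about 20 s of the 72 s allowed.

| Box | Grip load when lifted about 10 mm | Kind | Final centre, rack x |
|---|---|---|---|
| Left | about 3.6 N | steel | 72–74 mm, home |
| Middle | about 1 N | nylon | about -62 mm |
| Right | about 1.1 N | nylon | about -62 mm |

- **Left box:** pushed home until the arm stalled against the stop at about 11 N. In the last top view its far edge is at rack x ≈ 127.6 mm, and the stop is at 128 mm.
- **Middle and right boxes:** drawn straight out onto the ledge. Both sit within the -86 to -41 mm range that is clear of the dividers and the front edge.
- **Bystanders:** in the last top view everything else on the bench looks where it was. The arm had let go and was clear of everything.
- **Weighing noise:** single readings scattered by about 0.5–0.8 N, so the table gives averages. For both light boxes one reading dropped to about 0.3 N, but the averages are clearly in the nylon range.
- **Downward force:** the gripper pressed down on the grips by up to about 9 N when closing or lowered, well under the limit. No check failed.

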